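Let one tin out of the gravity dispenser

TASK

Let one blue-labelled milk tin out of its dispenser: with your fingertips press the red pad at the back of its rocking lever right down, so that the gate at the other end lifts and the front tin rolls into the tray, then let the lever come all the way back up so that the gate drops and holds the next tin. Let out just the one tin. Do not touch the tins by hand or pick anything up, and leave the yellow dispenser and everything else on the counter as it is.

Things in the scene. Friction and masses are not known exactly. Their poses are not given: they have to be found in the camera images.
- blue_rack: white sheet-metal gravity dispenser with the blue tins, fixed, 256 x 88 mm. Origin: centre of its foot on the counter; z up, x from the low front tray (robot's side) to the high back. Lane 79 mm wide, slope 0.21 rad, tray lip 34 mm. Lever axle runs along its y at x -41, z 121 mm, in cheeks up to 134 mm high. The two racks look alike, bar the tins, and may swap sides.
- blue_pad (a point): middle of the top of the blue lever's red press pad (ribbed, 50 mm along the rack's x, 76 mm across, 4 mm thick), the highest part, open above. It turns with the lever. In the rack's frame: x 21, z 171 mm at rest; x 32, z 153 half way; x 38, z 132 fully down. It slopes up to the back by 0.27 rad at rest, is level half way, slopes down by 0.27 rad when fully down.
- blue_lever (a joint): blue dispenser's rocking lever, rad: 0 at rest (pad up, gate shut), 0.54 at its stop (pad fully down, gate up). A spring returns it; the pad takes about 3 N to start, 6 N near the stop. The front tin rolls free at about 0.45, while a stop behind the axle dips in and holds the next tin; when the lever comes up again that one rolls on to the gate.
- blue_gate (a point): middle of the lower edge of the blue lever's red gate flap (70 mm wide), on the lever's front end, before the first tin. In the rack's frame at rest: x -59, z 78 mm; it rises 15 mm and swings 19 mm forward when the lever is pressed.
- blue_tin1: first of three closed milk tins with blue labels, at the gate, next to come out: 54 mm diameter, 74 mm long, about 200 g, lying across the lane. Origin: its centre; y along its length. Starts at x -30, z 69 mm of its rack's frame. At rest in the tray, against the lip, a tin lies at x -97, z 55 mm.
- blue_tin2: second of three closed milk tins with blue labels, behind the first: 54 mm diameter, 74 mm long, about 200 g, lying across the lane. Origin: its centre; y along its length. Starts at x 23, z 80 mm of its rack's frame.
- blue_tin3: third of three closed milk tins with blue labels, last in the lane: 54 mm diameter, 74 mm long, about 200 g, lying across the lane. Origin: its centre; y along its length. Starts at x 76, z 92 mm of its rack's frame.
- yellow_rack: white sheet-metal gravity dispenser with the yellow tins, fixed, 256 x 88 mm. Origin: centre of its foot on the counter; z up, x from the low front tray (robot's side) to the high back. Lane 79 mm wide, slope 0.21 rad, tray lip 34 mm. Lever axle runs along its y at x -41, z 121 mm, in cheeks up to 134 mm high. The two racks look alike, bar the tins, and may swap sides.
- yellow_pad (a point): middle of the top of the yellow lever's red press pad (ribbed, 50 mm along the rack's x, 76 mm across, 4 mm thick), the highest part, open above. It turns with the lever. In the rack's frame: x 21, z 171 mm at rest; x 32, z 153 half way; x 38, z 132 fully down. It slopes up to the back by 0.27 rad at rest, is level half way, slopes down by 0.27 rad when fully down.
- yellow_lever (a joint): yellow dispenser's rocking lever, rad: 0 at rest (pad up, gate shut), 0.54 at its stop (pad fully down, gate up). A spring returns it; the pad takes about 3 N to start, 6 N near the stop. The front tin rolls free at about 0.45, while a stop behind the axle dips in and holds the next tin; when the lever comes up again that one rolls on to the gate.
- yellow_gate (a point): middle of the lower edge of the yellow lever's red gate flap (70 mm wide), on the lever's front end, before the first tin. In the rack's frame at rest: x -59, z 78 mm; it rises 15 mm and swings 19 mm forward when the lever is pressed.
- yellow_tin1: first of three closed milk tins with yellow labels, at the gate, next to come out: 54 mm diameter, 74 mm long, about 200 g, lying across the lane. Origin: its centre; y along its length. Starts at x -30, z 69 mm of its rack's frame. At rest in the tray, against the lip, a tin lies at x -97, z 55 mm.
- yellow_tin2: second of three closed milk tins with yellow labels, behind the first: 54 mm diameter, 74 mm long, about 200 g, lying across the lane. Origin: its centre; y along its length. Starts at x 23, z 80 mm of its rack's frame.
- yellow_tin3: third of three closed milk tins with yellow labels, last in the lane: 54 mm diameter, 74 mm long, about 200 g, lying across the lane. Origin: its centre; y along its length. Starts at x 76, z 92 mm of its rack's frame.
- bowl: small white ceramic bowl turned upside down on the counter, 113 mm across, 53 mm high. Origin: centre of its underside, z up. To be left alone.
- soap: stainless steel soap dispenser with a press-button pump, 68 mm diameter, 179 mm high to the top of the button, spout reaching 50 mm out to its -x side. Origin: centre of its underside, z up. To be left alone.
- filter: upright steel mesh filter basket, 56 mm across at the foot, 80 mm across at the rim, 89 mm high. Origin: centre of its underside, z up. To be left alone.
- scraper: flat orange plastic scraper lying on the counter between the dispensers, about 135 mm long (handle 24 mm wide and 15 mm thick to its -x side, blade 66 mm wide at +x). Origin: on the counter under the middle, z up. To be left alone.
Mind the look-alikes: they are no part of the job. Leave any green look-alike of the blue_tin1 alone.

How it is judged:
By the outcome, as a careful person would: the job done as asked, in the order asked, and still so for the second after the job is handed in, with the robot touching nothing.
It also fails if it takes over 32 s, if anything falls off the work surface, if the arm or the gripper's body presses on something with over 40 N, if the wrist force passes 120 N, or if a joint passes its speed limit or range.

ROBOT

A 7-joint arm with a two-finger parallel gripper is mounted at the origin on the work surface. World frame = base frame: x ahead of the robot, y to its left, z up, the work surface at z = 0. Lengths are in m, angles in rad, forces in N, time in s.
With the tool pointing down it reaches from about 0.35 to 0.775 m from the base axis. Payload 3.1 kg.
Tool frame: the origin (TCP) lies at the centre of the arm's flange, where the gripper is bolted on; the fingertips stand 173 mm ahead of it and the grasp point (between the pads) lies 155 mm ahead of it (ctrl.tips_ahead is the distance from the TCP to the fingertips, in m); z points along the fingers, x is the direction in which the jaws open and shut, and the axes are right-handed (so a half turn about z gives the same grasp; the last joint's range is limited). The gripper opens to 85 mm and grips with 20 to 120 N. Pads are 22 mm wide; open, the fingers measure 114 mm over their backs; the gripper's body (76 mm by 85 mm) begins 54 mm behind the grasp point. The pads swing forward as they close: fully open they stand 13 mm farther back than shut.
Start: joints at [1.272, 0.311, 0.014, 1.512, -0.004, 1.319, -0.027], TCP at [0.14, -0.532, 0.405] pointing down, gripper open.
Joint ranges: [-2.7, 2.7], [-0.3, 1.91], [-1.27, 1.3], [0.12, 2.57], [-1.44, 4.58], [0.2, 2.03], [-3.05, 3.05]. Speed limits (rad/s): [2.79, 2.79, 3.14, 3.14, 3.14, 3.14, 3.14].

INTERFACE

Orientations are given as a unit quaternion [w, x, y, z].
In Python, from cell import ctrl gives the robot as it stands.
- The arm moves only by the tool send_rows, never from a script. Its argument "moves" is one flat list of numbers, 7 for each row, row after row: the opening, from 0 (shut) to 1 (fully open), then the shift along the tool's x, y, z in m, then the turn, a rotation vector about the tool's x, y, z in degrees. A call has 1 to 12 rows; each row is the pose to reach, as a shift and turn from the pose commanded when the call began, along the tool's axes at that moment; what a row does not reach only later rows make up. A row lasts 1/12 s, in which the tool goes at most 41.7 mm and 7.16 degrees, less where a joint would pass 70% of its speed; a pose out of reach is approached as far as the arm can. A call with a gripper value outside its range is refused whole. The fingers move at their own pace and stop on an object; the grip force is fixed at half the most. Time passes only in rows, so rows that repeat a pose let the fingers close. It gives the time, the measured TCP pose, the force and the opening at its end, in the units of the state.
- ctrl.get_obs(): the state, without advancing time (a new reading comes with each control period).
- ctrl.camera(name): name is "scene" or "top"; returns a dict with "pixels" (384x512x3 uint8, red, green, blue), "K" (3x3 intrinsics, pixels), "D" ([k1, k2, p1, p2, k3] as OpenCV has them; the pictures are not rectified), "camera_from_world" (4x4, takes a point from world to camera coordinates). Camera axes: x right, y down, z forward; pixel columns grow to the right and rows downward; lengths in m; the calibration is good to about 2 mm. A picture is of the moment at which its call begins. There is no depth.
- ctrl.close_job(): hands the job in, once; it reports no verdict.
The state is a dict: "t": time; "joints": joint angles; "dq": joint speeds; "effort": joint torques, N m; "tcp_pos": TCP position; "eef_rot": TCP orientation; "force": force on the tool from outside, world axes, zero at the start; "ft_torque": the same for the moment, N m; "gripper_width": finger opening in m.
Only numpy, scipy, OpenCV 4.12 (cv2) and the standard library are available. Lean on these libraries where they do the work, as an engineer would, in place of code of your own. Each camera call takes 0.05 s, during which the arm holds its last target.

## Working session

There is one attempt and no reset: what is moved stays moved. The work goes in short steps, Python scripts to look and compute and a tool call to move; the robot and the scene stay as the last step left them, time stands still between calls to the robot, and variables do not carry over. Pictures are saved under pics/ and viewed, and the job is handed in when it is done.

Besides the shell and the picture viewer there is one more tool, called after "Call:" as name(argument=value, ...) on one line, values as JSON. send_rows: Moves the arm, as the interface text tells. Its arguments: {"type":"object","properties":{"moves":{"type":"array","items":{"type":"number"}}},"required":["moves"]}

```bash
mkdir -p pics; ls
python3 - <<'E'
from cell import ctrl
import cv2,pickle
o=ctrl.get_obs();print({k:o[k] for k in o})
print(ctrl.tips_ahead)
for n in("scene","top"):
    c=ctrl.camera(n);pickle.dump(c,open(f'pics/{n}0.pkl','wb'))
    cv2.imwrite(f'pics/{n}0.png',c['pixels'][:,:,::-1]); print(c['K'],c['D'],c['camera_from_world'])
E
```

```text
pics
{'t': 0.0, 'joints': array([ 1.27232086,  0.31173269,  0.01397207,  1.51304781, -0.00442358,
        1.31919106, -0.02720093]), 'dq': array([-0.00074055,  0.00039033, -0.00128231,  0.00114896, -0.0013855 ,
        0.00027607, -0.0012466 ]), 'effort': array([ 1.17512135e-05, -3.79907441e+01,  1.45935332e-01, -2.30587578e+01,
        1.22201731e-02,  1.37133873e-02, -5.10603059e-06]), 'tcp_pos': array([ 0.13964054, -0.53165103,  0.40362042]), 'eef_rot': array([-6.90016115e-04,  7.91848277e-01, -6.10716733e-01, -9.49833120e-04]), 'force': array([ 0.41537173, -0.1352321 ,  0.33127596]), 'ft_torque': array([ 0.00149484,  0.04855112, -0.00529329]), 'gripper_width': 0.08525123262949473}
0.1734
[[444.17131759   0.         249.91101906]
 [  0.         444.17131759 190.03301944]
 [  0.           0.           1.        ]] [-0.09399623  0.          0.          0.          0.        ] [[ 0.32625762  0.94521547  0.01112098 -0.15846455]
 [ 0.58665471 -0.19324117 -0.78644396 -0.20877068]
 [-0.74120997  0.26310751 -0.61756151  1.75951447]
 [ 0.          0.          0.          1.        ]]
[[410.93754002   0.         256.32327138]
 [  0.         410.93754002 195.16990969]
 [  0.           0.           1.        ]] [-0.09254282  0.          0.          0.          0.        ] [[ 0.0252726  -0.99966577 -0.00544512 -0.01948279]
 [-0.98681163 -0.02407573 -0.16007237  0.51969768]
 [ 0.15988777  0.00941875 -0.98709026  1.22869207]
 [ 0.          0.          0.          1.        ]]
```

View pics/scene0.png

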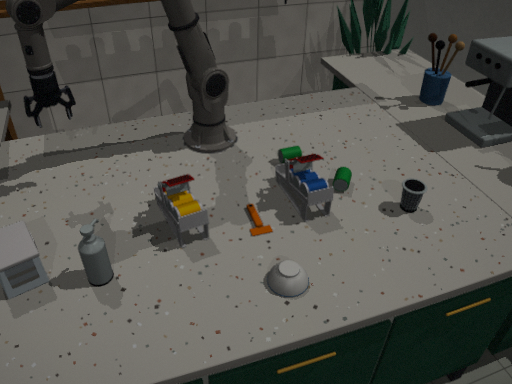

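View pics/top0.png

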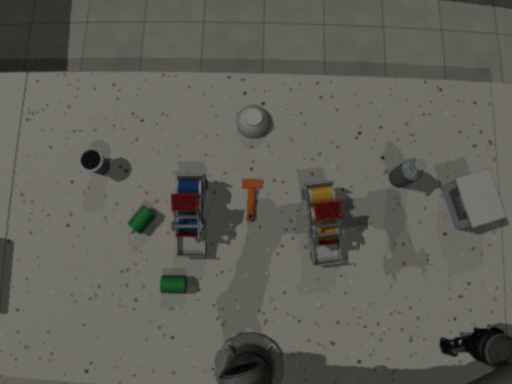

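The top view shows two red pads that could be the target: (185,202), on the rack with blue tins, and (327,211), on the rack with yellow tins. Green tins lie at (141,220) and (174,284). By the description I choose the pad at (185,202). Next I check it in a close crop and measure it.

```bash
cat > h.py <<'E'
import cv2,numpy as np,pickle
def ray(c,uv):
    K,D,T=[np.array(c[k],float) for k in('K','D','camera_from_world')]
    p=cv2.undistortPoints(np.array(uv,float).reshape(-1,1,2),K,D).reshape(-1,2)
    d=np.c_[p,np.ones(len(p))]@T[:3,:3]; o=-T[:3,:3].T@T[:3,3]
    return o,d
def onz(c,uv,z):
    o,d=ray(c,uv); return o+d*((z-o[2])/d[:,2])[:,None]
def proj(c,P):
    T=np.array(c['camera_from_world']);r=cv2.Rodrigues(T[:3,:3])[0]
    return cv2.projectPoints(np.array(P,float).reshape(-1,1,3),r,T[:3,3],np.array(c['K']),np.array(c['D'],float))[0].reshape(-1,2)
def two(c1,u1,c2,u2):
    o1,d1=ray(c1,u1);o2,d2=ray(c2,u2);d1=d1[0]/np.linalg.norm(d1);d2=d2[0]/np.linalg.norm(d2)
    s=np.linalg.lstsq(np.c_[d1,-d2],o2-o1,rcond=None)[0]
    a=o1+d1*s[0];b=o2+d2*s[1];return (a+b)/2,np.linalg.norm(a-b)
def red(c):
    h=cv2.cvtColor(c['pixels'],cv2.COLOR_RGB2HSV)
    return (((h[...,0]<6)|(h[...,0]>174))&(h[...,1]>150)&(h[...,2]>50)).astype(np.uint8)
E
python3 - <<'E'
from h import *
cs={n:pickle.load(open(f'pics/{n}0.pkl','rb')) for n in('top','scene')}
for n,c in cs.items():
    m=red(c);k,l,s,ce=cv2.connectedComponentsWithStats(m)
    for i in range(1,k):
        if s[i,4]>15:
            pts=np.argwhere(l==i)[:,::-1].astype(np.float32)
            print(n,s[i],ce[i],cv2.minAreaRect(pts),onz(c,[ce[i]],.171)[0])
            if n=='top' and s[i,4]>200: print(onz(c,cv2.boxPoints(cv2.minAreaRect(pts)),.171))
t=cs['top']['pixels'][160:270,150:360,::-1];s=cs['scene']['pixels'][140:245,150:360,::-1]
cv2.imwrite('pics/crop.png',np.vstack([cv2.resize(t,None,fx=3.8,fy=2.7*1.0,interpolation=cv2.INTER_CUBIC),cv2.resize(s,None,fx=3.8,fy=2.8,interpolation=cv2.INTER_CUBIC)])[:600])
cv2.imwrite('pics/crop2.png',np.hstack([cv2.resize(cs['top']['pixels'][165:265,150:230,::-1],None,fx=5,fy=5,interpolation=cv2.INTER_CUBIC),cv2.resize(cs['scene']['pixels'][140:220,265:345,::-1],(400,500),interpolation=cv2.INTER_CUBIC)]))
E
```

```text
top [172 194  26  17 421] [184.64133017 201.74821853] ((184.5, 202.0), (16.0, 25.0), 90.0) [0.47574266 0.19070704 0.171     ]
[[0.49666407 0.22736055 0.171     ]
 [0.49836619 0.1572782  0.171     ]
 [0.45356801 0.15512621 0.171     ]
 [0.45177221 0.22477004 0.171     ]]
top [314 201  28  19 407] [327.74938575 210.00737101] ((327.5983581542969, 210.08200073242188), (17.111255645751953, 26.34589958190918), 84.80557250976562) [ 0.4623972  -0.20611238  0.171     ]
[[ 0.48170938 -0.16712328  0.171     ]
 [ 0.49014358 -0.24016592  0.171     ]
 [ 0.4427118  -0.2441753   0.171     ]
 [ 0.43445423 -0.17158095  0.171     ]]
scene [295 155  28   8  62] [308.5        159.24193548] ((308.5923156738281, 158.7384796142578), (5.333493232727051, 26.791501998901367), 82.87498474121094) [0.48721168 0.18506605 0.171     ]
scene [163 176  31  11  77] [178.49350649 181.7012987 ] ((178.1853790283203, 181.30335998535156), (5.471580982208252, 29.90631675720215), 77.00537872314453) [ 0.47566657 -0.21099786  0.171     ]
```

View pics/crop2.png

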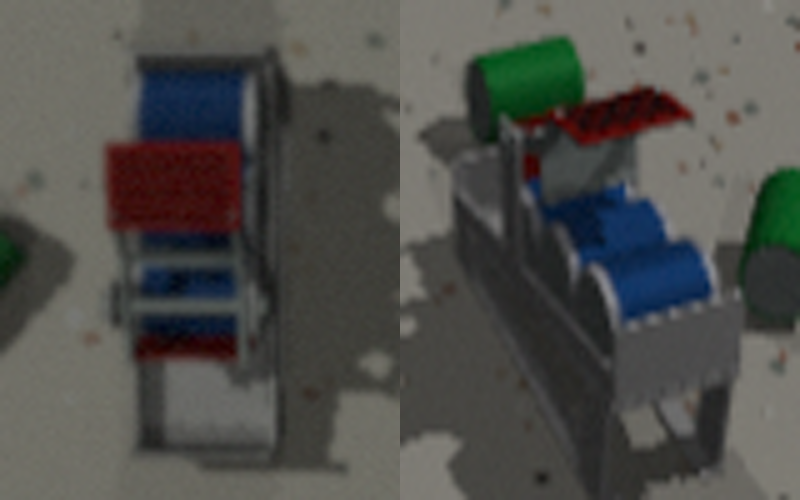

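The crop shows the blue-tin rack with its red pad at top pixel (185,202), which is at about (0.476, 0.191, 0.171) in the world. The rack's yaw is about 0.025 rad. Next I work out the approach in tool axes, by way of a point clear of the base.

```bash
cat >> h.py <<'E'
from scipy.spatial.transform import Rotation as Ro
def shift(o,P,yaw=0.025):
    q=o['eef_rot'];R=Ro.from_quat([q[1],q[2],q[3],q[0]]).as_matrix()
    G=np.c_[[np.sin(yaw),-np.cos(yaw),0],[-np.cos(yaw),-np.sin(yaw),0],[0,0,-1]]
    return np.round(R.T@(np.array(P)-o['tcp_pos'])*1000,1),np.round(Ro.from_matrix(R.T@G).as_rotvec(degrees=True),2)
E
python3 - <<'E'
from h import *
from cell import ctrl
o=ctrl.get_obs()
for P in [(.36,-.25,.42),(.42,-.05,.42),(.476,.191,.40)]: print(shift(o,P))
E
```

```text
(array([-216.5, -284.7,  -15.8]), array([ 0.02,  0.12, 13.29]))
(array([-394.7, -393.5,  -15.5]), array([ 0.02,  0.12, 13.29]))
(array([-613.5, -508.9,    5. ]), array([ 0.02,  0.12, 13.29]))
```

Call:
send_rows(moves=[0,-0.022,-0.028,-0.002,0,0,1,0,-0.044,-0.057,-0.004,0,0,3,0,-0.066,-0.086,-0.006,0,0,5,0,-0.088,-0.115,-0.008,0,0,7,0,-0.11,-0.144,-0.01,0,0,9,0,-0.132,-0.173,-0.012,0,0,11,0,-0.154,-0.202,-0.014,0,0,13,0,-0.176,-0.231,-0.016,0,0,13.3,0,-0.198,-0.26,-0.016,0,0,13.3,0,-0.217,-0.285,-0.016,0,0,13.3,0,-0.247,-0.303,-0.016,0,0,13.3,0,-0.276,-0.321,-0.016,0,0,13.3])

```text
t: 1.1
tcp_pos: [0.3805, -0.1818, 0.4203]
eef_rot: [0.0, 0.716, -0.698, -0.0]
force: [0.5, -0.1, 0.1]
gripper_width: 0.0
```

Run:
```python
from h import *
from cell import ctrl
o=ctrl.get_obs();print(o['t'],o['tcp_pos'],o['gripper_width'],o['joints'])
for P in [(.42,-.05,.42),(.476,.191,.40)]: print(shift(o,P))
```

```text
1.1 [ 0.38054854 -0.18177638  0.42025967] 3.2832516575376455e-05 [ 0.71271624  0.05125128 -0.31985381  1.78982629  0.01640484  1.30396002
 -1.15690026]
(array([-130.7,  -42.7,    0.3]), array([ 0.04,  0.03, -0.  ]))
(array([-370.3, -104.7,   20.4]), array([ 0.04,  0.03, -0.  ]))
```

Call:
send_rows(moves=[0,-0.033,-0.01,0,0,0,0,0,-0.066,-0.02,0,0,0,0,0,-0.1,-0.03,0,0,0,0,0,-0.134,-0.04,0,0,0,0,0,-0.168,-0.05,0,0,0,0,0,-0.202,-0.06,0,0,0,0,0,-0.236,-0.07,0.004,0,0,0,0,-0.27,-0.08,0.008,0,0,0,0,-0.304,-0.088,0.012,0,0,0,0,-0.338,-0.097,0.016,0,0,0,0,-0.36,-0.103,0.02,0,0,0,0,-0.37,-0.105,0.02,0,0,0])

```text
t: 2.1
tcp_pos: [0.4752, 0.1928, 0.3995]
eef_rot: [0.0, 0.718, -0.696, -0.002]
force: [-0.7, 0.9, -0.2]
gripper_width: -0.0002
```

Run:
```python
from h import *
from cell import ctrl
o=ctrl.get_obs();print(o['t'],o['tcp_pos'],o['eef_rot'],o['force'],o['joints'])
for P in [(.476,.191,.36),(.492,.191,.305)]: print(shift(o,P))
ims=[]
for n in('top','scene'):
    c=ctrl.camera(n);
    tip=o['tcp_pos']-[0,0,.1734]
    u=proj(c,[tip,(tip[0],tip[1],.171)]);print(n,u)
    x,y=u[1].astype(int);x=max(x,60);y=max(y,60)
    ims.append(cv2.resize(c['pixels'][y-60:y+60,x-60:x+60,::-1],(400,400),interpolation=cv2.INTER_CUBIC))
cv2.imwrite('pics/a1.png',np.hstack(ims))
```

```text
2.1 [0.47517889 0.19279579 0.39945899] [ 5.14700075e-05  7.17832307e-01 -6.96213761e-01 -1.78227307e-03] [-0.69909888  0.87109373 -0.21801022] [ 0.10760821  0.30450459 -0.66857256  1.59986637  0.19024681  1.30561742
 -2.12903003]
(array([ 1.9, -0.9, 39.5]), array([0.15, 0.14, 0.32]))
(array([  2.5, -17. ,  94.4]), array([0.15, 0.14, 0.32]))
top [[180.15887498 198.93515031]
 [183.88419479 201.93047213]]
scene [[310.81657526 141.31107062]
 [309.12665564 156.69204432]]
```

View pics/a1.png

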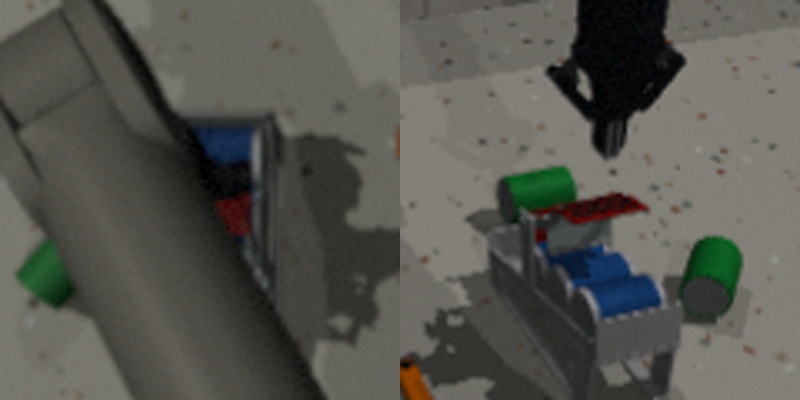

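The fingers are shut and the tips hang above the middle of the blue rack's pad: pad at (610,207) and tips at (610,155) in the right-hand crop. The tips are about 55 mm up, so I descend to just above contact.

Call:
send_rows(moves=[0,0.002,0,0.015,0,0,0,0,0.002,0,0.03,0,0,0,0,0.002,0,0.042,0,0,0,0,0.002,0,0.05,0,0,0,0,0.002,0,0.05,0,0,0])

```text
t: 2.62
tcp_pos: [0.4756, 0.1845, 0.349]
eef_rot: [0.002, 0.715, -0.699, -0.0]
force: [-0.0, 0.6, -0.5]
gripper_width: -0.0001
```

```bash
cat > look.py <<'E'
from h import *
from cell import ctrl
import sys
o=ctrl.get_obs();print(o['t'],o['tcp_pos'],o['force'])
for P in [(.4755,.191,.3444),(.487,.191,.3264),(.4925,.191,.3054)]: print(shift(o,P))
c=ctrl.camera('scene');pickle.dump(c,open('pics/'+sys.argv[1]+'.pkl','wb'))
cv2.imwrite('pics/'+sys.argv[1]+'.png',cv2.resize(c['pixels'][110:230,240:390,::-1],None,fx=5,fy=5,interpolation=cv2.INTER_CUBIC))
E
python3 look.py a2
```

```text
2.6167 [0.4756178  0.18453361 0.34899941] [-0.04099958  0.58295624 -0.45825301]
(array([-6.5, -0. ,  4.6]), array([ 0.2 , -0.17, -0.18]))
(array([ -6.3, -11.6,  22.5]), array([ 0.2 , -0.17, -0.18]))
(array([ -6.2, -17.2,  43.5]), array([ 0.2 , -0.17, -0.18]))
```

View pics/a2.png

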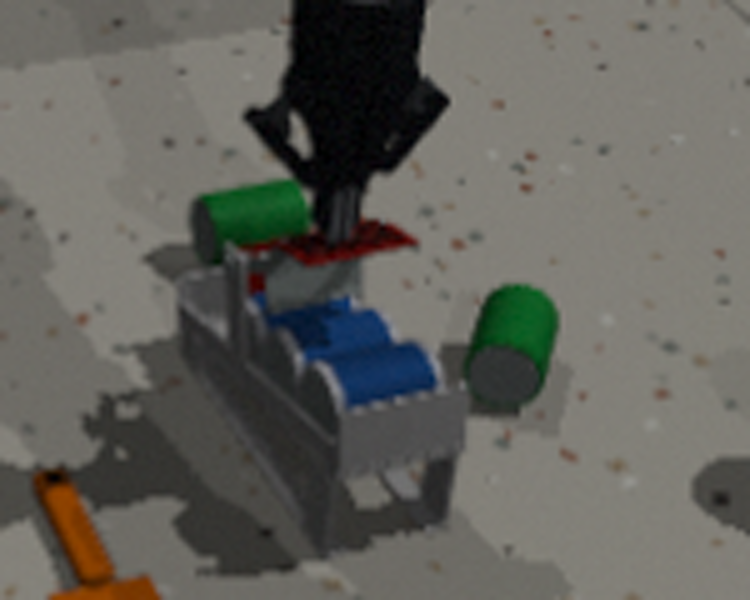

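The tips are just above the pad's middle at (340,240) in the crop. Now I press along the pad's arc.

Call:
send_rows(moves=[0,-0.003,0,0.004,0,0,0,0,-0.003,-0.003,0.009,0,0,0,0,-0.003,-0.006,0.014,0,0,0,0,-0.003,-0.009,0.019,0,0,0,0,-0.003,-0.012,0.024,0,0,0,0,-0.003,-0.014,0.029,0,0,0,0,-0.003,-0.015,0.034,0,0,0,0,-0.003,-0.016,0.038,0,0,0,0,-0.003,-0.017,0.041,0,0,0])

```text
t: 3.42
tcp_pos: [0.4936, 0.1907, 0.3098]
eef_rot: [-0.001, 0.716, -0.698, 0.0]
force: [2.2, 0.0, 5.5]
gripper_width: 0.0003
```

```bash
python3 look.py a3
```

```text
3.4167 [0.4936442  0.19072316 0.30978548] [2.17111199e+00 3.92634060e-03 5.54692312e+00]
(array([ -0.8,  18.1, -34.7]), array([-0.12,  0.06, -0.02]))
(array([ -0.5,   6.6, -16.6]), array([-0.12,  0.06, -0.02]))
(array([-0.3,  1.1,  4.4]), array([-0.12,  0.06, -0.02]))
```

View pics/a3.png

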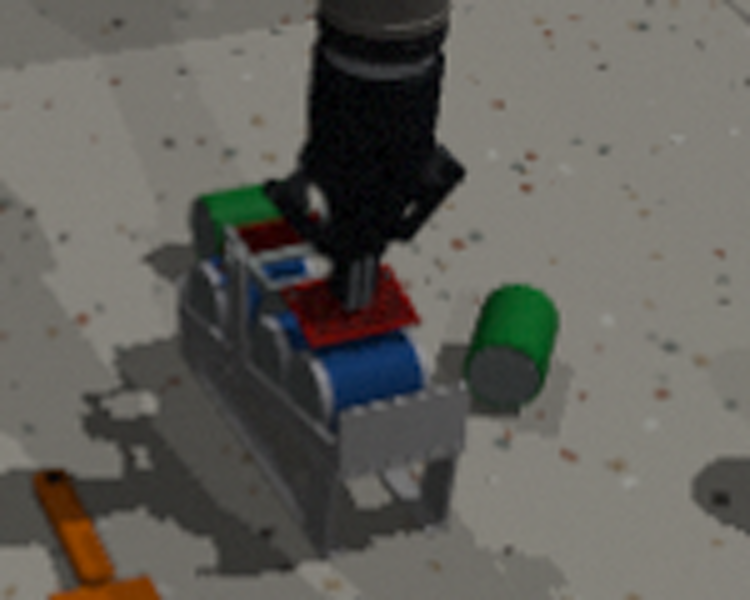

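The gate is up, and a tin has already rolled past it towards the tray at (210,280). The force is 5.5 N. I press a few mm more to reach the stop and hold there.

Call:
send_rows(moves=[0,0,-0.001,0.002,0,0,0,0,0,-0.001,0.004,0,0,0,0,0,-0.001,0.005,0,0,0,0,0,-0.001,0.006,0,0,0,0,0,-0.001,0.006,0,0,0,0,0,-0.001,0.006,0,0,0])

```text
t: 3.97
tcp_pos: [0.4947, 0.1911, 0.3068]
eef_rot: [-0.002, 0.716, -0.698, 0.001]
force: [-2.8, -1.9, 15.4]
gripper_width: 0.0001
```

```bash
python3 look.py a4
```

```text
3.9667 [0.49468843 0.1911004  0.30678242] [-2.83705354 -1.92351787 15.42064058]
(array([ -0.4,  19. , -37.7]), array([-0.26,  0.03, -0.01]))
(array([ -0.1,   7.6, -19.7]), array([-0.26,  0.03, -0.01]))
(array([0. , 2.2, 1.4]), array([-0.26,  0.03, -0.01]))
```

View pics/a4.png

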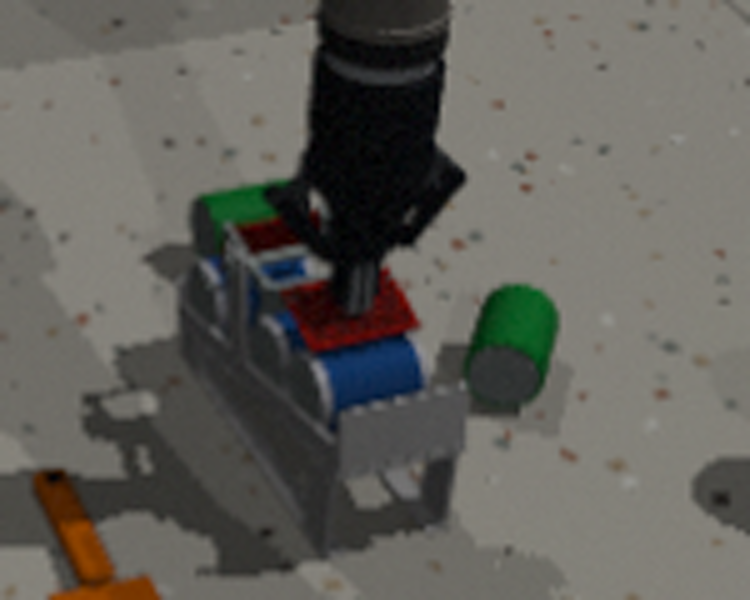

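The force has risen to 15 N, so the lever is at its stop, and the tin lies still in the tray at (210,280). Now I release it, retracing the arc.

Call:
send_rows(moves=[0,0,0.001,-0.007,0,0,0,0,0,0.003,-0.014,0,0,0,0,0,0.006,-0.022,0,0,0,0,0,0.011,-0.031,0,0,0,0,0,0.015,-0.04,0,0,0,0,0,0.018,-0.05,0,0,0,0,0,0.018,-0.065,0,0,0,0,0,0.018,-0.085,0,0,0,0,0,0.018,-0.11,0,0,0,0,0,0.018,-0.125,0,0,0,0,0,0.018,-0.125,0,0,0])

```text
t: 4.93
tcp_pos: [0.4758, 0.1905, 0.4318]
eef_rot: [-0.002, 0.716, -0.698, 0.001]
force: [0.5, 0.9, 0.5]
gripper_width: -0.0002
```

```bash
python3 look.py a5
```

```text
4.9333 [0.47578005 0.19050828 0.43178265] [0.47838882 0.93458815 0.53496152]
(array([-0.4,  0.6, 87.4]), array([-0.24,  0.07, -0.01]))
(array([-1.000e-01, -1.080e+01,  1.054e+02]), array([-0.24,  0.07, -0.01]))
(array([ 1.000e-01, -1.620e+01,  1.265e+02]), array([-0.24,  0.07, -0.01]))
```

View pics/a5.png

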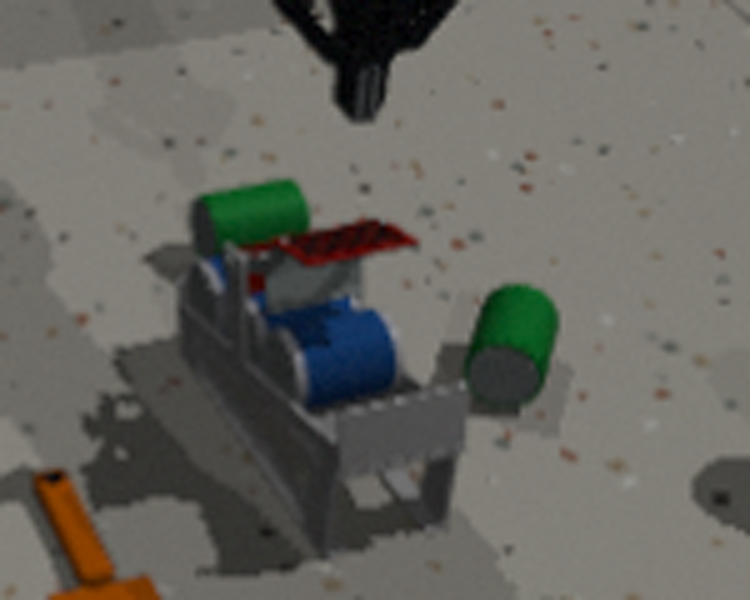

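The lever is back up, one tin is in the tray, and the remaining two have moved forward. I move the arm aside to check from the top.

Call:
send_rows(moves=[0,0.03,0,0,0,0,0,0,0.06,0,0,0,0,0,0,0.09,0,0,0,0,0,0,0.12,0,0,0,0,0,0,0.15,0,0,0,0,0,0,0.18,0,0,0,0,0,0,0.2,0,0,0,0,0,0,0.2,0,0,0,0,0,0,0.2,0,0,0,0,0,0,0.2,0,0,0,0,0,0,0.2,0,0,0,0,0,0,0.2,0,0,0,0,0])

```text
t: 5.98
tcp_pos: [0.4806, -0.0084, 0.4283]
eef_rot: [0.0, 0.717, -0.697, -0.001]
force: [-0.2, 0.4, 0.2]
gripper_width: -0.0001
```

Run:
```python
from h import *
from cell import ctrl
o=ctrl.get_obs();print(o['t'],o['tcp_pos'])
c=ctrl.camera('top');s=ctrl.camera('scene')
c0=pickle.load(open('pics/top0.pkl','rb'))
for cc in(c0,c):
    m=red(cc);k,l,st,ce=cv2.connectedComponentsWithStats(m);print([(st[i,4],ce[i].round(1)) for i in range(1,k) if st[i,4]>15])
# expected pixels for tins: tray, first, second (rack origin from pad)
y=.025;po=np.array([.4755,.191]);ex=np.array([np.cos(y),np.sin(y)])
for x,z in[(-97,.055),(-30,.069),(23,.08),(-59,.078)]: print(x,proj(c,[*(po+ex*(x-21)/1000),z]),proj(s,[*(po+ex*(x-21)/1000),z]))
f=lambda a:cv2.resize(a['pixels'][165:275,140:230,::-1],(400,489),interpolation=cv2.INTER_CUBIC)
cv2.imwrite('pics/b1.png',np.hstack([f(c),cv2.resize(s['pixels'][130:220,255:329,::-1],(400,489),interpolation=cv2.INTER_CUBIC)]))
cv2.imwrite('pics/b2.png',s['pixels'][:,:,::-1])
```

```text
5.9833 [ 0.48056716 -0.00838822  0.42834482]
[(np.int32(421), array([184.6, 201.7])), (np.int32(407), array([327.7, 210. ]))]
[(np.int32(416), array([184.7, 201.8])), (np.int32(22), array([336. , 202.2])), (np.int32(19), array([189.7, 235.7]))]
-97 [[190.36101741 246.13332519]] [[290.03442694 166.93252672]]
-30 [[190.1109915  223.53702686]] [[298.82979696 174.55912514]]
23 [[189.94298616 205.54918223]] [[306.28882864 181.05348136]]
-59 [[189.38266353 232.99256248]] [[295.27144687 167.48777429]]
```

View pics/b1.png

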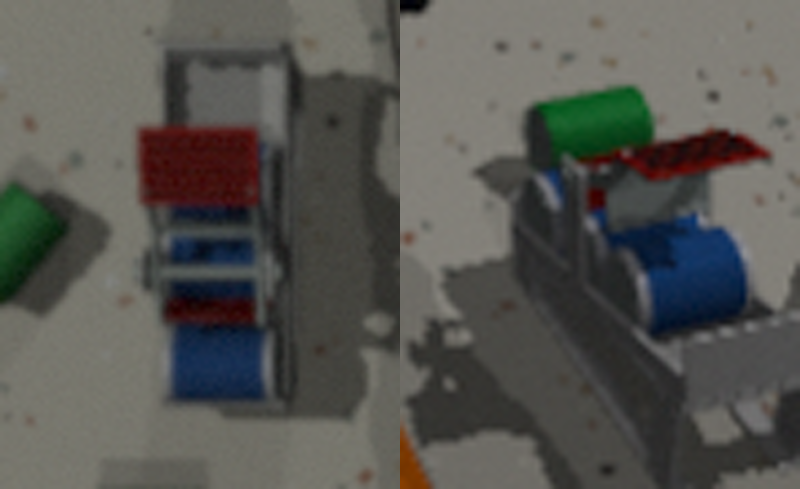

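View pics/b2.png

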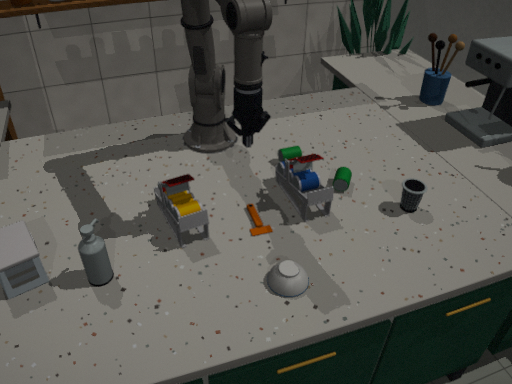

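One tin lies in the tray against the lip, at (222,362) in the crop. The gate is shut with the next tin behind it, and the lever pad is back at its start pixel: (184.7,201.8) against (184.6,201.7). Nothing else appears to have moved, so I hand the job in.

```bash
python3 -c "
from cell import ctrl
print(ctrl.close_job())"
```

```text
the job is handed in; nothing more can be done
None
```

I let one blue-labelled tin out of its dispenser and handed the job in at about 6 s. With the fingers shut, I pressed the blue dispenser's red pad down to its stop, where the force read about 15 N. I then retraced the arc so the lever came back up, and moved the arm clear.

**Last checks:**
- **Tins:** one blue tin is in the tray against the lip. The gate is shut with the next tin behind it, and the back slot of the lane is empty.
- **Lever:** the pad is back within about 0.1 px of where it started in the top view.
- **Everything else:** the yellow dispenser, the green tins and the other items look unmoved in the scene view. From above, the arm hid most of the yellow pad in the last picture, so I checked that one only in the scene view.

No check failed or disagreed.

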